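# Dry stroke of a two-stop bottle-top dispenser over a dish

### The arm

A 6-joint arm with a two-finger parallel gripper is mounted at the origin on a cart in front of the work surface, level with it; the furniture and walls round the work are solid. World frame = base frame: x ahead of the robot, y to its left, z up, the work surface at z = 0. Lengths are in m, angles in rad, forces in N, time in s.
With the tool pointing down it reaches from about 0.425 to 0.95 m from the base axis. Payload 3.5 kg.
Tool frame: the origin (TCP) lies midway between the tips of the shut fingers; the grasp point (between the pads) lies 19 mm behind it; z points along the fingers, y is the line along which they close (so a half turn about z gives the same grasp; the last joint's range is limited). The gripper opens to 85 mm and grips with 20 to 120 N. Pads are 22 mm wide; open, the fingers measure 114 mm over their backs; the gripper's body (76 mm by 85 mm) begins 54 mm behind the grasp point. The pads swing forward as they close: fully open they stand 13 mm farther back than shut.
Start: joints at [-1.302, 0.286, 1.577, -0, 1.279, -0.15], TCP at [0.275, -0.617, 0.231] pointing down, gripper open.
Joint ranges: [-2.77, 2.77], [-0.9, 2.22], [0.21, 2.48], [-1.53, 4.67], [0.24, 2.81], [-2.84, 2.84]. Speed limits (rad/s): [2.79, 2.79, 3.14, 3.14, 3.14, 3.14].

### API

Orientations are given as a unit quaternion [x, y, z, w].
In Python, from plant import get_state, read_camera, ctrl gives the robot as it stands.
- The arm moves only by the shell command python3 -m crank 'ROWS' [FORCE]. ROWS is JSON, a list of rows, each a list of 3 entries, a list of its own where there are three numbers: the shift along the tool's x, y, z in mm, then the turn about the tool's z in degrees, then the closure in counts, from 0 (fully open) to 255 (shut). In form: [[[tx, ty, tz], yaw, claw], ...]. A call has 1 to 10 rows; each row is the pose to reach, as a shift and turn from the pose commanded when the call began, along the tool's axes at that moment; what a row does not reach only later rows make up. A row lasts 1/10 s, in which the tool goes at most 50 mm and 8.59 degrees, less where a joint would pass 70% of its speed; a pose out of reach is approached as far as the arm can. A call with a gripper value outside its range is refused whole. The fingers move at their own pace and stop on an object; FORCE is the grip in N (left out, the last holds). Time passes only in rows, so rows that repeat a pose let the fingers close. It gives the time, the measured TCP pose, the force, the opening and the grip force at its end, in the units of the state.
- get_state(): the state, without advancing time (a new reading comes with each control period).
- read_camera(name): name is "side" or "top" or "wrist"; returns a dict with "frame" (480x640x3 uint8, blue, green, red), "range_z" (480x640 float32, m along the optical axis (not along the pixel's ray), 0 where there is no reading), "vfov" (degrees; the focal length in pixels is half the picture's height over the tangent of half this angle, whatever the lens; pixels are square), "cx", "cy" (the principal point, pixels), "origin" and "orientation" of the camera in the world. Camera axes: x right, y down, z forward; pixel columns grow to the right and rows downward; lengths in m; the calibration is good to about 2 mm. A picture is of the moment at which its call begins.
- ctrl.sign_off(): hands the job in; it is judged then, once.
The state is a dict: "time": time; "qpos": joint angles; "dq": joint speeds; "joint_efforts": joint torques, N m; "eef_pos": TCP position; "tcp_rot": TCP orientation; "contact_force": force on the tool from outside, world axes, zero at the start; "wrist_torque": the same for the moment, N m; "opening": opening from 0.0 (shut) to 1.0 (fully open); "finger_force": force on a finger pad.
Only numpy, scipy, OpenCV 4.12 (cv2) and the standard library are available. Lean on these libraries where they do the work, as an engineer would, in place of code of your own. Each camera call takes 0.05 s, during which the arm holds its last target. There are 200 camera calls.

### The job

Swing the dispenser's discharge tube so that its outlet is over the middle of the larger of the two dishes in front of it. Then purge the empty dispenser over that dish: press its plunger gently down to the soft first stop, pause there for a second, press on slowly through the stiffer stage to the second stop without ramming it, and let the plunger come all the way up again. Leave the dishes and the other things where they are.

Things in the scene. Friction and masses are not known exactly. Their poses are not given: they have to be found in the camera images.
- dispenser: Bottle-top dispenser, fixed to the desk by a round foot (100 mm diameter, 8 mm high). Origin at the centre of the foot's underside, on the vertical axis of all its parts; z up. Empty amber bottle 72 mm diameter up to 62 mm, narrowing to a neck; white swivel collar 48 mm diameter at 96 to 113 mm; grey head 44 mm diameter at 113 to 150 mm; above it the plunger.
- nozzle (a joint): Swivel angle (rad) of the discharge tube about the dispenser's axis, -1.2 to 1.2. At 0 the tube points along the dispenser's -x; at q the outlet lies 95 mm from the axis in direction (-cos q, -sin q) of the dispenser's frame. It turns with light friction (about 0.7 N at the outlet) and stays where it is left.
- outlet (a point): The lower end of the steel discharge tube. The tube (9 mm diameter, its first 40 mm 13 mm) runs level from the collar with its centre line 105 mm above the desk, bends down 95 mm from the axis, and ends 60 mm above the desk. It can be pushed sideways anywhere along the level part.
- plunger: Black round knob, 34 mm diameter, 12 mm thick, flat top, on a 10 mm steel rod. Origin on the dispenser's axis, at desk level while the plunger is up, sinking with it. A light spring (1.2 N at the start, up to 3 N) lifts it when let go. The first stop comes after 5 to 15 mm of travel, depending on a volume setting that cannot be seen or read and must be felt: there the resistance jumps.
- plunger_top (a point): Centre of the knob's flat top face, 184 mm above the desk when the plunger is fully up.
- second_stage (a joint): How far (m) the plunger is pressed beyond the first stop: 0 at or above it, 0.006 at the second stop. A push of 4 to 8 N rests the plunger on the first stop; it yields at about 9 N and then moves 6 mm against a stiff spring (9 N rising to about 15 N) to the second stop, which is solid. More than 24 N harms it.
- large_dish: The larger of the two loose, shallow, clear culture dishes in front of the dispenser, 62 mm diameter, 14 mm high. Origin at the centre of its underside. It stands on one side of the tube, the small dish on the other.
- small_dish: The smaller culture dish in front of the dispenser, 38 mm diameter, 10 mm high, loose; not to be used. Origin at the centre of its underside.
- timer: Bystander: white bench timer, 41x68x50 mm, loose. Origin at the centre of its underside.
- mount_bottle: Bystander: small amber bottle with a white cap, 26 mm diameter, 62 mm high, loose. Origin at the centre of its underside.
Not all that is in view belongs to the job. Leave any purple look-alike of the dispenser alone.

How it is judged:
By the outcome, as a careful person would: the job done as asked, in the order asked, and still so for the second after the job is handed in, with the robot touching nothing.
It also fails if it takes over 61 s, if anything falls off the work surface, if the arm or the gripper's body presses on something with over 40 N, if the wrist force passes 120 N, or if a joint passes its speed limit or range.

## Working session

There is one attempt and no reset: what is moved stays moved. The work goes in short steps, Python scripts to look and compute and a shell command to move; the robot and the scene stay as the last step left them, time stands still between calls to the robot, and variables do not carry over. Pictures are saved under pics/ and viewed, at most 10 in all, crops included, and the job is handed in when it is done.

```bash
mkdir -p pics; cat > h.py <<'E'
import numpy as np, cv2, pickle
from scipy.spatial.transform import Rotation as R
from plant import get_state, read_camera
def grab(n,f):
    c=read_camera(n); cv2.imwrite(f'pics/{f}.png',c['frame']); pickle.dump(c,open(f'{f}.pkl','wb')); return c
def load(f): return pickle.load(open(f+'.pkl','rb'))
def f_(c): return c['frame'].shape[0]/2/np.tan(np.radians(c['vfov'])/2)
def ray(c,u,v):
    d=np.array([(u-c['cx'])/f_(c),(v-c['cy'])/f_(c),1]); return R.from_quat(c['orientation']).apply(d)
def pt(c,u,v):
    return np.array(c['origin'])+ray(c,u,v)*c['range_z'][int(round(v)),int(round(u))]
def atz(c,u,v,z):
    d=ray(c,u,v); o=np.array(c['origin']); return o+d*(z-o[2])/d[2]
def cloud(c):
    v,u=np.mgrid[:480,:640]; z=c['range_z']
    p=np.stack([(u-c['cx'])/f_(c)*z,(v-c['cy'])/f_(c)*z,z],-1).reshape(-1,3)
    return (R.from_quat(c['orientation']).apply(p)+c['origin']).reshape(480,640,3)
def proj(c,p):
    q=R.from_quat(c['orientation']).inv().apply(np.array(p)-c['origin']); return q[0]/q[2]*f_(c)+c['cx'],q[1]/q[2]*f_(c)+c['cy']
E
python3 - <<'E'
from h import *
for n in('top','side'):
    c=grab(n,n+'0'); print(n,c['origin'],c['orientation'],c['vfov'],c['cx'],c['cy'])
print(get_state())
E
```

```text
top [0.44602644 0.01932354 1.42440054] [-0.69632758  0.71746234 -0.0141139   0.01328532] 48.19746250352811 327.6292227347936 246.55884731681647
side [-0.20607886 -1.02093444  0.71965531] [ 0.80349995 -0.26102384  0.16253942 -0.50974044] 42.75047359357477 306.6025703845489 240.77884324489486
{'time': 0.1, 'qpos': array([-1.30199228e+00,  2.87132555e-01,  1.57804337e+00, -3.02815496e-05,
        1.27860313e+00, -1.49972213e-01]), 'dq': array([-0.00032438, -0.00123489, -0.00277227, -0.00043491,  0.00190241,
       -0.00047312]), 'joint_efforts': array([ 5.73504931e-04, -4.07296157e+01, -2.93698239e+01, -1.25597239e-04,
        3.39532060e-03,  6.76549419e-06]), 'eef_pos': array([ 0.27435995, -0.61606877,  0.2300416 ]), 'tcp_rot': array([ 9.78156787e-01,  2.07865592e-01, -7.93838136e-05, -1.09040808e-03]), 'contact_force': array([0.46960941, 0.04335089, 0.46033245]), 'wrist_torque': array([ 0.04003839, -0.03614214, -0.04293408]), 'finger_force': 0.0, 'opening': 1.0016930785758942}
```

View pics/top0.png

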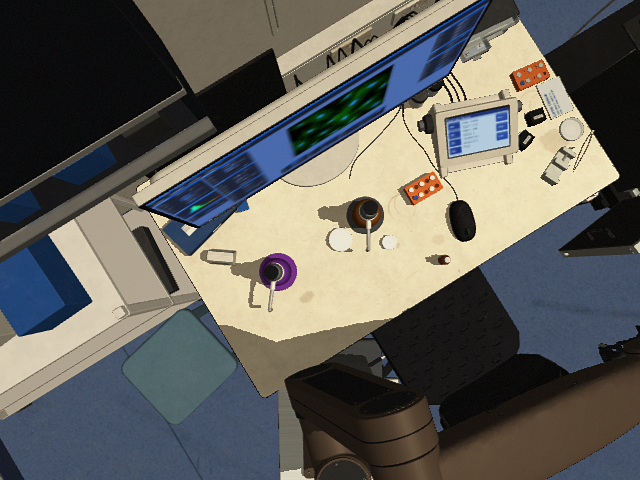

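View pics/side0.png

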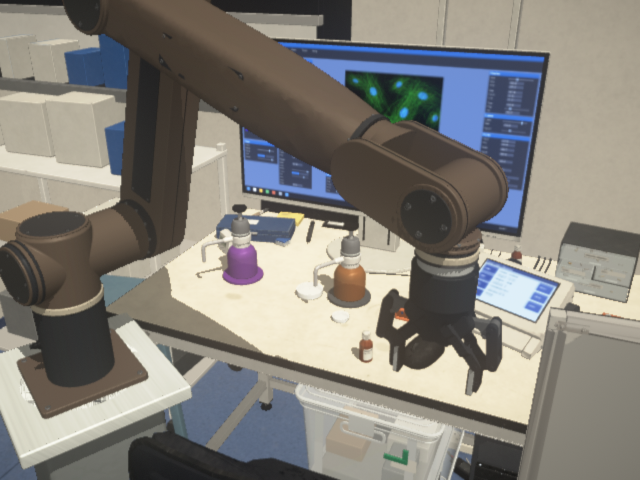

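The top picture shows two dispensers: purple at (277,271), which is the look-alike, and amber at (368,212), which fits the description. The large dish is at (340,239), the small one at (389,242), and the mount bottle at (444,259). A monitor stands behind them. I'll confirm in an enlarged crop.

```bash
python3 - <<'E'
from h import *
c=load('top0'); im=c['frame'][180:280,300:420]
cv2.imwrite('pics/crop0.png',cv2.resize(im,None,fx=6,fy=6,interpolation=cv2.INTER_CUBIC))
P=cloud(c); Q=P[180:280,300:420].reshape(-1,3)
k=Q[Q[:,2]>.175]; k=k[k[:,2]<.2]; print('knob',len(k),k.mean(0),k.min(0),k.max(0))
d=Q[(Q[:,2]>.006)&(Q[:,2]<.02)]
print('tube px', [pt(c,369,v).round(3).tolist() for v in range(222,252,3)])
for n,u,v in (('large',340,239),('small',389,242),('mb',444,259)): print(n,pt(c,u,v),proj(c,[0.5,-.1,0]))
m=P[(P[...,2]>.2)&(P[...,2]<.8)]; 
for x in np.arange(.3,1.1,.1):
    s=m[abs(m[:,0]-x)<.01]; s=s[s[:,1]<.6]; print(round(x,1),s[:,1].min().round(2) if len(s) else None,s[:,1].max().round(2) if len(s) else None,s[:,2].max().round(2) if len(s) else None)
E
```

```text
knob 165 [ 0.58210845 -0.08395931  0.18346621] [ 0.56654391 -0.1001506   0.17773451] [ 0.59734158 -0.06759256  0.19016149]
tube px [[0.554, -0.086, 0.11], [0.547, -0.086, 0.111], [0.539, -0.086, 0.11], [0.532, -0.086, 0.106], [0.525, -0.086, 0.107], [0.517, -0.085, 0.111], [0.51, -0.085, 0.107], [0.503, -0.085, 0.107], [0.495, -0.085, 0.105], [0.488, -0.085, 0.105]]
large [ 0.51981284 -0.01638897  0.01002692] (np.float64(371.5934832044209), np.float64(245.70447595621505))
small [ 0.50792723 -0.1451385   0.01228849] (np.float64(371.5934832044209), np.float64(245.70447595621505))
mb [ 0.45838334 -0.27731568  0.06267536] (np.float64(371.5934832044209), np.float64(245.70447595621505))
0.3 -0.65 -0.48 0.53
0.4 0.58 0.6 0.28
0.5 -0.68 -0.65 0.27
0.6 0.22 0.6 0.69
0.7 0.05 0.46 0.8
0.8 -0.71 0.33 0.76
0.9 -0.67 0.34 0.55
1.0 0.22 0.27 0.37
```

View pics/crop0.png

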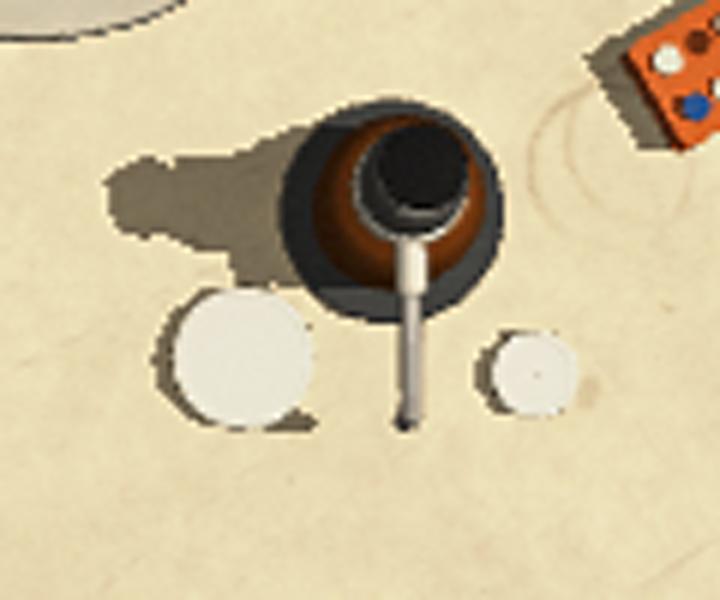

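The crop confirms the amber dispenser: foot at (392,210), knob at (423,166), tube end at (407,422), large dish at (243,359) to the left, small dish at (534,373) to the right.

```bash
python3 - <<'E'
from h import *
c=load('top0'); g=lambda x,y:(300+(x+.5)/6-.5,180+(y+.5)/6-.5)
A=atz(c,*g(392,210),.006); K=atz(c,*g(423,166),.184); L=atz(c,*g(243.5,359),.012); S=atz(c,*g(534,373),.01)
T=atz(c,*g(412,405),.1095)
print('foot',A,'knob',K,'large',L,'small',S,'tube',T)
a=(A+K)[:2]/2
for n,p in(('L',L),('S',S),('T',T)):
    d=p[:2]-a; print(n,np.hypot(*d),np.degrees(np.arctan2(-d[1],-d[0])))
print('tube root',atz(c,*g(413,262),.111))
dL=L[:2]-a;o=a+.095*dL/np.hypot(*dL);print('outlet target',o)
s=get_state(); print(R.from_quat(s['tcp_rot']).as_matrix().round(4))
# local height map near dispenser; obstacles > .2
P=cloud(c);m=(P[...,2]>.14)&(P[...,0]>.35)&(P[...,0]<.8)&(P[...,1]<.3)&(P[...,1]>-.4)
for y in np.arange(-.35,.3,.05):
    q=P[m&(abs(P[...,1]-y)<.02)]; print(round(y,2), q[:,0].min().round(3) if len(q) else None, (q[q[:,0]>.62][:,0].min() if (q[:,0]>.62).any() else None))
E
```

```text
foot [ 0.58284925 -0.08453114  0.006     ] knob [ 0.58237921 -0.08403726  0.184     ] large [ 0.51859767 -0.01674438  0.012     ] small [ 0.50872052 -0.14432848  0.01      ] tube [ 0.49271329 -0.08251856  0.1095    ]
L 0.0930577672839418 -46.53409314848338
S 0.09521342901072645 39.096493911545494
T 0.08991827920260874 -1.1251322152735916
tube root [ 0.55114308 -0.08473296  0.111     ]
outlet target [ 0.51726157 -0.01533474]
[[ 9.136e-01  4.067e-01 -6.000e-04]
 [ 4.067e-01 -9.136e-01  2.100e-03]
 [ 3.000e-04 -2.200e-03 -1.000e+00]]
-0.35 None None
-0.3 None None
-0.25 None None
-0.2 None None
-0.15 None None
-0.1 0.561 0.7848271491080969
-0.05 0.571 0.7553645384337337
-0.0 0.446 0.7267346826056801
0.05 0.697 0.6973413062620077
0.1 0.669 0.6688932946603809
0.15 0.42 0.639601006629373
0.2 0.61 0.6200067836930523
0.25 0.581 0.6200414665851643
```

```bash
cat >> h.py <<'E'
def rel(target,yaw=None):
    "shift in tool mm from measured pose, and turn (deg) to bring tool x to world angle yaw"
    s=get_state(); M=R.from_quat(s['tcp_rot']).as_matrix(); d=M.T@(np.array(target)-s['eef_pos'])*1000
    a=np.degrees(np.arctan2(M[1,0],M[0,0])); print(d.round(1),'turn',None if yaw is None else round(a-yaw,1))
E
python3 - <<'E'
from h import *
rel([.501,-.135,.235],-1)
E
```

```text
[ 402.7 -347.3   -4.1] turn 25.0
```

```bash
python3 -m crank '[[[20,-17,-5],0,255],[[50,-43,-5],2,255],[[90,-77,-5],5,255],[[130,-112,-5],8,255],[[170,-147,-5],11,255],[[210,-181,-5],14,255],[[250,-216,-5],17,255],[[290,-250,-5],20,255],[[330,-285,-5],23,255],[[360,-311,-5],25,255]]' 20; python3 -m crank '[[[20,-30,0],0,255],[[25,-50,0],0,255],[[25,-50,0],0,255],[[25,-50,0],0,255],[[25,-50,0],0,255]]'; python3 -c "
from h import *
rel([.501,-.135,.235],-1)
grab('side','side1');grab('wrist','wrist1')"
```

```text
time: 1.1
eef_pos: [0.473, -0.1929, 0.236]
tcp_rot: [1.0, -0.01, -0.0, -0.0]
contact_force: [0.6, 0.3, 0.5]
opening: -0.001
finger_force: 0.0
time: 1.6
eef_pos: [0.4983, -0.1463, 0.2361]
tcp_rot: [1.0, -0.009, -0.0, 0.0]
contact_force: [0.6, 0.7, -0.1]
opening: -0.002
finger_force: 0.0
[  2.5 -11.3   1.1] turn -0.1
```

View pics/side1.png

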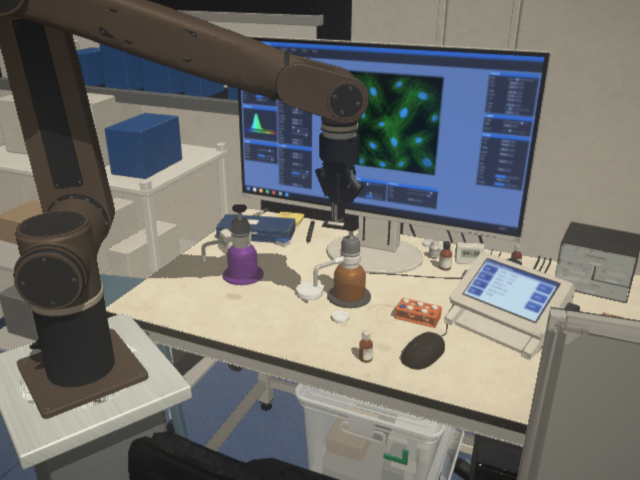

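View pics/wrist1.png

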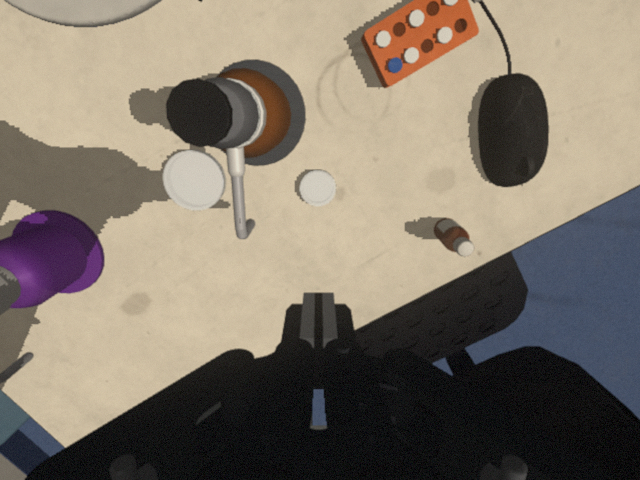

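The side picture shows the shut gripper above the desk, clear of everything. The wrist picture shows the shut fingertips at (318,293), the knob at (200,113), the tube end at (242,233), the large dish at (194,179) and the small dish at (317,187).

```bash
python3 - <<'E'
from h import *
c=load('wrist1'); s=get_state(); print(c['origin'],s['eef_pos'])
for u,v in((305,296),(331,296),(318,294),(290,312),(348,312)): print(u,v,pt(c,u,v)-s['eef_pos'])
print('dish',atz(c,194,179.5,.012),'small',atz(c,317.5,187.5,.01),'tubeend',atz(c,240,215,.108),'knob',atz(c,199.5,113,.184), 'dish d',pt(c,194,179))
q=cloud(c)[60:180,150:260].reshape(-1,3); k=q[(q[:,2]>.179)&(q[:,2]<.19)]; print('knob cloud',len(k),(k.min(0)+k.max(0))/2,k.mean(0))
t=load('top0')['frame']
E
```

```text
[ 0.58144671 -0.14906201  0.37877948] [ 0.49829371 -0.14652048  0.23621261]
305 296 [0.01109197 0.00422613 0.00820047]
331 296 [ 0.01044923 -0.00683453  0.00740685]
318 294 [ 0.01044873 -0.00128372  0.00540013]
290 312 [0.00673712 0.01038719 0.01368244]
348 312 [ 0.00719323 -0.01348634  0.01523675]
dish [ 0.52197244 -0.01993203  0.012     ] small [ 0.5107969  -0.14753075  0.01      ] tubeend [ 0.5088564  -0.08632017  0.108     ] knob [ 0.58419679 -0.08789972  0.184     ] dish d [ 0.52282867 -0.02074474  0.01411484]
knob cloud 3489 [ 0.58427982 -0.08711557  0.18258686] [ 0.58463213 -0.0876737   0.1838058 ]
```

```bash
python3 -m crank '[[[3,-14,20],0,255],[[3,-14,50],0,255],[[3,-14,80],0,255],[[3,-14,110],0,255],[[3,-14,130],0,255],[[3,-14,143],0,255],[[3,-14,143],0,255],[[3,-14,143],0,255]]'; python3 - <<'E'
from h import *
s=get_state(); M=R.from_quat(s['tcp_rot']).as_matrix(); p=s['eef_pos']; print(p)
A=np.array([.5834,-.086]); h=.016
for f in (-4,0,4,8,12,16,20,24,28,32,36,40,44,47):
    r=np.radians(f); t=A+.082*np.array([-np.cos(r),np.sin(r)])-h*np.array([np.sin(r),np.cos(r)])
    d=M.T@np.array([*(t-p[:2]),0])*1000; print(f,t.round(4),d.round(1))
E
```

```text
time: 2.5
eef_pos: [0.5024, -0.1322, 0.0941]
tcp_rot: [1.0, -0.009, 0.0, 0.0]
contact_force: [0.3, -0.2, 0.3]
opening: -0.001
finger_force: 0.0
[ 0.50236803 -0.13218037  0.09407231]
-4 [ 0.5027 -0.1077] [ -0.1 -24.5  -0. ]
0 [ 0.5014 -0.102 ] [ -1.5 -30.2  -0. ]
4 [ 0.5005 -0.0962] [ -2.5 -35.9  -0. ]
8 [ 0.5    -0.0904] [ -3.2 -41.7  -0. ]
12 [ 0.4999 -0.0846] [ -3.4 -47.5  -0. ]
16 [ 0.5002 -0.0788] [ -3.2 -53.4  -0. ]
20 [ 0.5009 -0.073 ] [ -2.6 -59.2  -0. ]
24 [ 0.502  -0.0673] [ -1.6 -64.9  -0. ]
28 [ 0.5035 -0.0616] [ -0.2 -70.6  -0. ]
32 [ 0.5054 -0.0561] [  1.6 -76.1  -0. ]
36 [ 0.5077 -0.0507] [  3.8 -81.5  -0. ]
40 [ 0.5103 -0.0455] [  6.3 -86.8  -0. ]
44 [ 0.5133 -0.0405] [  9.3 -91.8  -0. ]
47 [ 0.5158 -0.0369] [ 11.7 -95.5  -0. ]
```

```bash
python3 -m crank '[[[0,-10,0],0,255],[[0,-20,0],0,255],[[-1,-26,0],0,255],[[-2,-32,0],2,255],[[-3,-38,0],5,255],[[-3,-44,0],9,255],[[-3,-50,0],13,255],[[-3,-56,0],18,255],[[-2,-60,0],20,255],[[-2,-60,0],20,255]]'; python3 - <<'E'
from h import *
s=get_state(); M=R.from_quat(s['tcp_rot']).as_matrix(); p=s['eef_pos']; print(p)
A=np.array([.5834,-.086]); h=.016
for f in (20,24,28,32,36,40,44,47):
    r=np.radians(f); t=A+.082*np.array([-np.cos(r),np.sin(r)])-h*np.array([np.sin(r),np.cos(r)])
    d=M.T@np.array([*(t-p[:2]),0])*1000; print(f,t.round(4),d.round(1))
c=grab('wrist','wrist2')
q=cloud(c).reshape(-1,3); k=q[(q[:,2]>.106)&(q[:,2]<.113)&(np.hypot(q[:,0]-A[0],q[:,1]-A[1])<.1)&(np.hypot(q[:,0]-A[0],q[:,1]-A[1])>.035)]
d=k[:,:2]-A; print(len(k)); print(np.percentile(np.degrees(np.arctan2(d[:,1],-d[:,0])),[5,25,50,75,95]))
E
```

```text
time: 3.5
eef_pos: [0.5012, -0.0706, 0.0938]
tcp_rot: [0.983, -0.182, 0.0, 0.0]
contact_force: [0.1, -0.0, -0.7]
opening: 0.001
finger_force: 0.0
[ 0.50116036 -0.07059469  0.09383173]
20 [ 0.5009 -0.073 ] [0.6 2.3 0. ]
24 [ 0.502  -0.0673] [-0.4 -3.4 -0. ]
28 [ 0.5035 -0.0616] [-1.  -9.2 -0. ]
32 [ 0.5054 -0.0561] [ -1.2 -15.   -0. ]
36 [ 0.5077 -0.0507] [ -1.  -20.9   0. ]
40 [ 0.5103 -0.0455] [ -0.4 -26.7   0. ]
44 [ 0.5133 -0.0405] [  0.6 -32.4   0. ]
47 [ 0.5158 -0.0369] [  1.6 -36.7   0. ]
3266
[ 3.65327076 17.95300557 20.97607746 23.49050304 26.14116496]
```

View pics/wrist2.png

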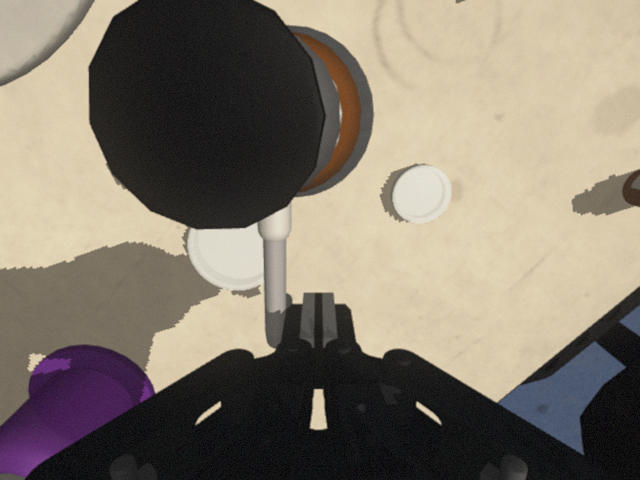

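The wrist picture shows the tube (275,270) lying against the finger at (285,315), swung about 21° of the needed 47°. The dishes have not moved. I'll keep swinging.

```bash
python3 -m crank '[[[0,-5,0],4,255],[[-1,-11,0],8,255],[[-1,-17,0],13,255],[[-1,-23,0],18,255],[[0,-29,0],22,255],[[1,-33,0],25,255],[[1,-33,0],26,255],[[1,-33,0],26,255]]'; python3 - <<'E'
from h import *
A=np.array([.5834,-.086])
for n in('wrist','side','top'):
    c=grab(n,n+'3'); q=cloud(c).reshape(-1,3); rr=np.hypot(q[:,0]-A[0],q[:,1]-A[1])
    k=q[(q[:,2]>.100)&(q[:,2]<.112)&(rr<.09)&(rr>.05)]
    d=k[:,:2]-A; a=np.degrees(np.arctan2(d[:,1],-d[:,0])); print(n,len(k),np.histogram(a,np.arange(25,62,2)))
E
```

```text
time: 4.35
eef_pos: [0.5138, -0.041, 0.0934]
tcp_rot: [0.917, -0.398, 0.0, -0.0]
contact_force: [0.9, -0.9, -0.4]
opening: -0.001
finger_force: 0.0
wrist 2612 (array([123,  93,  89,  90,  78,  65,  93, 152, 400, 491, 463, 250,  12,
         0,   0,   0,   0,   0]), array([25, 27, 29, 31, 33, 35, 37, 39, 41, 43, 45, 47, 49, 51, 53, 55, 57,
       59, 61]))
side 73 (array([ 4,  6,  5,  0,  0,  0,  5,  7, 14,  7,  5,  2,  0,  0,  0,  0,  0,
        0]), array([25, 27, 29, 31, 33, 35, 37, 39, 41, 43, 45, 47, 49, 51, 53, 55, 57,
       59, 61]))
top 0 (array([0, 0, 0, 0, 0, 0, 0, 0, 0, 0, 0, 0, 0, 0, 0, 0, 0, 0]), array([25, 27, 29, 31, 33, 35, 37, 39, 41, 43, 45, 47, 49, 51, 53, 55, 57,
       59, 61]))
```

```bash
python3 -c "
import cv2
a=cv2.imread('pics/wrist3.png');b=cv2.imread('pics/side3.png')[200:320,260:400]; t=cv2.imread('pics/top3.png')[180:280,300:420]
b=cv2.resize(b,(400,300),interpolation=2);t=cv2.resize(t,(400,300),interpolation=2);a=cv2.resize(a,(400,300),interpolation=3)
import numpy as np
z=np.zeros_like(a)
cv2.imwrite('pics/mix3.png',np.vstack([np.hstack([a,b]),np.hstack([t,z])]))"
```

```text
(no output)
```

View pics/mix3.png

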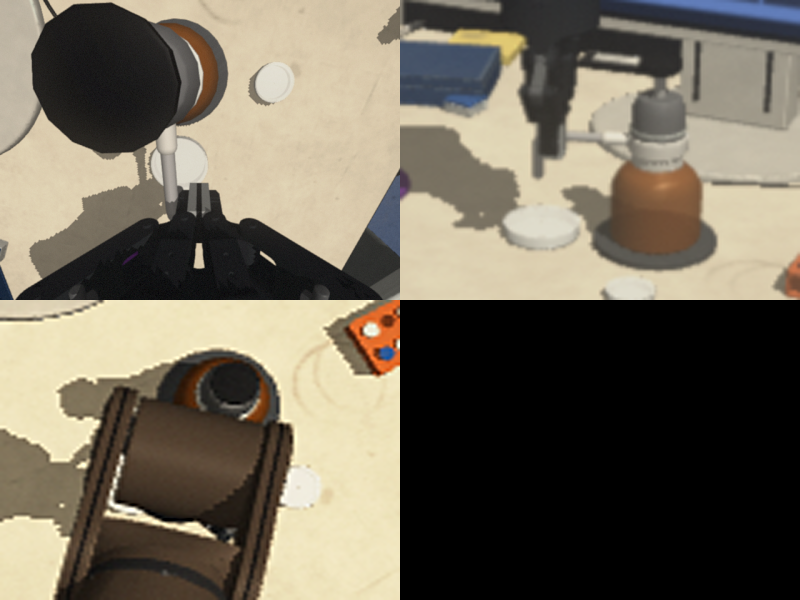

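The wrist tile shows the tube at about 44–45°, over the right part of the dish. In the top tile the arm hides it. I'll back off and measure from the top.

```bash
python3 -m crank '[[[-1,5,0],0,255],[[-4,20,0],0,255],[[-8,35,-5],0,255],[[-10,50,-30],0,255],[[-15,80,-70],0,255],[[-20,110,-110],0,255],[[-30,140,-135],0,255],[[-40,165,-140],0,255],[[-40,175,-140],0,255],[[-40,175,-140],0,255]]'; python3 - <<'E'
from h import *
c=grab('top','top4'); im=c['frame'][180:280,300:420]
cv2.imwrite('pics/crop4.png',cv2.resize(im,None,fx=6,fy=6,interpolation=cv2.INTER_CUBIC))
E
```

```text
time: 5.5
eef_pos: [0.3574, -0.1317, 0.2328]
tcp_rot: [0.917, -0.4, 0.0, 0.0]
contact_force: [0.4, 0.6, -0.5]
opening: 0.005
finger_force: 0.0
```

View pics/crop4.png

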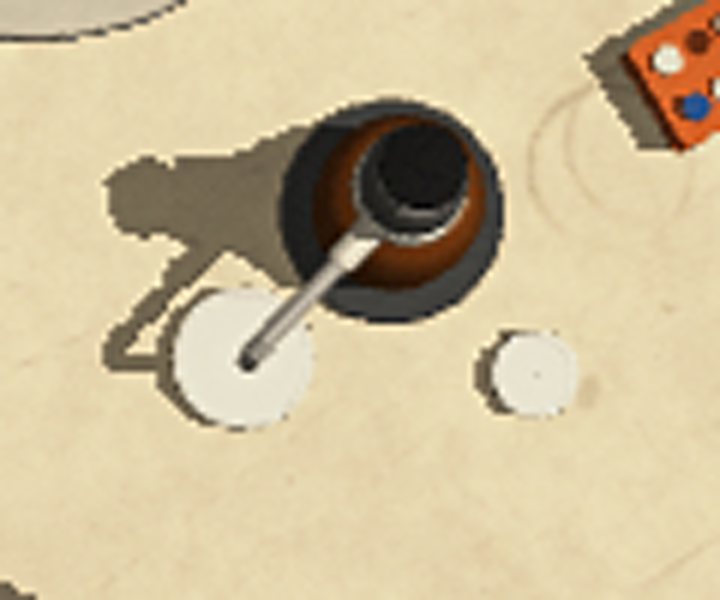

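The crop shows the tube from (363,247) to its end at (250,362), with the large dish still centred at (243,359).

```bash
python3 - <<'E'
from h import *
c=load('top4'); g=lambda x,y:(300+(x+.5)/6-.5,180+(y+.5)/6-.5)
a=np.array([.5826,-.0843]); L=atz(c,*g(243.5,359),.012)[:2]
for x,y in((348,256),(300,308),(265,345)):
    d=atz(c,*g(x,y),.108)[:2]-a; print(d,np.hypot(*d),np.degrees(np.arctan2(d[1],-d[0])))
P=atz(c,*g(247,365),.06)[:2]; print('outlet px',P,L)
for f in(44,45,46,47):
    r=np.radians(f); o=a+.095*np.array([-np.cos(r),np.sin(r)]); print(f,o,o-L,'outlet crop',[(q-k+.5)*6-.5 for q,k in zip(proj(c,[*o,.06]),(300,180))],[(q-k+.5)*6-.5 for q,k in zip(proj(c,[*o,.105]),(300,180))])
E
```

```text
[-0.02795693  0.02588404] 0.038099522411295 42.79518699177941
[-0.04871599  0.04622554] 0.06715689153507383 43.49739571371335
[-0.06346044  0.0610299 ] 0.08804473527091737 43.88150537131765
outlet px [ 0.51353902 -0.01692458] [ 0.51859767 -0.01674438]
44 [ 0.51426272 -0.01830745] [-0.00433495 -0.00156308] outlet crop [np.float64(250.20470880457697), np.float64(363.20007472803377)] [np.float64(253.05825349099507), np.float64(357.6347556670918)]
45 [ 0.51542486 -0.01712486] [-0.00317282 -0.00038048] outlet crop [np.float64(247.33462840480502), np.float64(360.5491375330087)] [np.float64(250.09039608796593), np.float64(354.89377363593746)]
46 [ 0.51660745 -0.01596272] [-0.00199022  0.00078166] outlet crop [np.float64(244.51143749473488), np.float64(357.8487928670305)] [np.float64(247.17102871126735), np.float64(352.10171203964524)]
47 [ 0.51781016 -0.0148214 ] [-0.00078752  0.00192298] outlet crop [np.float64(241.7359965915141), np.float64(355.0998728585331)] [np.float64(244.3010412118192), np.float64(349.25943160622313)]
```

Tube angle is about 44° and the dish centre is at about 46.5°, so I'll push it on by about 2.5° (3.5 mm).

```bash
python3 -m crank '[[[10,-20,5],0,255],[[20,-60,10],0,255],[[28,-95,35],0,255],[[31,-125,75],0,255],[[33,-143,115],0,255],[[35,-150,140],0,255],[[36,-160,140],1,255],[[38,-170,140],2,255],[[39,-176,140],2,255],[[39,-179,140],2,255]]';python3 -m crank '[[[0,0,0],0,255],[[0,0,0],0,255],[[0,5,0],0,255],[[-2,20,0],0,255],[[-5,35,-5],0,255],[[-9,50,-30],0,255],[[-14,80,-70],0,255],[[-20,110,-110],0,255],[[-30,145,-135],0,255],[[-40,175,-140],0,255]]'; python3 -m crank '[[[0,0,0],0,255],[[0,0,0],0,255]]';  python3 - <<'E'
from h import *
c=grab('top','top5'); im=c['frame'][180:280,300:420]
cv2.imwrite('pics/crop5.png',cv2.resize(im,None,fx=6,fy=6,interpolation=cv2.INTER_CUBIC))
rel([.5832,-.0855,.215],-20)
E
```

```text
time: 6.55
eef_pos: [0.5158, -0.0367, 0.092]
tcp_rot: [0.91, -0.414, -0.001, 0.0]
contact_force: [-0.5, -1.3, -1.1]
opening: -0.002
finger_force: 0.4
time: 7.55
eef_pos: [0.357, -0.1239, 0.2372]
tcp_rot: [0.91, -0.415, 0.004, 0.001]
contact_force: [-0.4, -0.1, 1.3]
opening: -0.002
finger_force: 0.0
time: 7.75
eef_pos: [0.3568, -0.1225, 0.2333]
tcp_rot: [0.909, -0.416, 0.001, -0.0]
contact_force: [0.3, 0.5, 0.3]
opening: -0.003
finger_force: 0.0
[ 120.3 -194.8   18. ] turn -29.1
```

View pics/crop5.png

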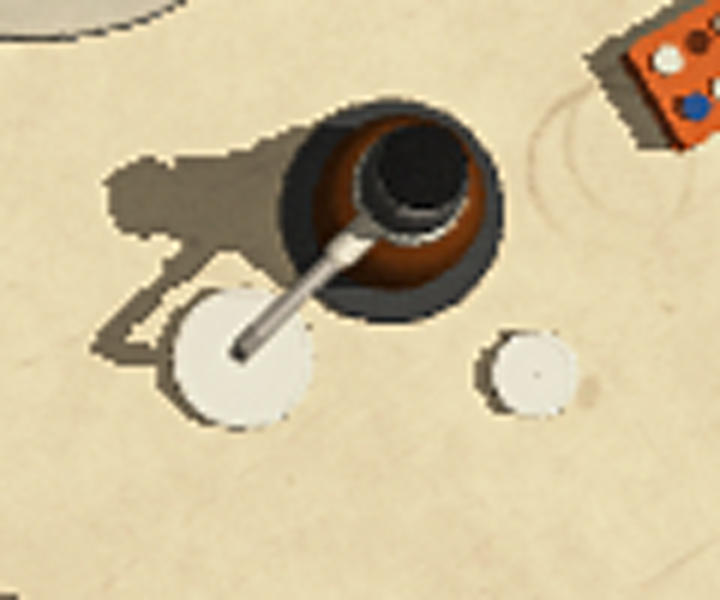

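The tube end is now at (239,354), about 47.5°, so within roughly 2–3 mm of the dish's middle. The dishes are unmoved. Next I go above the plunger.

```bash
python3 -m crank '[[[15,-25,0],0,255],[[35,-57,0],0,255],[[60,-97,0],0,255],[[85,-138,0],0,255],[[105,-170,0],0,255],[[120,-195,0],0,255],[[120,-195,15],0,255],[[120,-195,30],0,255],[[120,-195,38],0,255],[[120,-195,38],0,255]]'; python3 -m crank '[[[0,0,0],0,255],[[0,0,0],0,255],[[0,0,0],0,255]]'; python3 -c "
from h import *
rel([.5832,-.0855,.184]); print([get_state()['contact_force'].round(2)])
grab('side','side6')
c=grab('wrist','wrist6'); q=cloud(c).reshape(-1,3); k=q[(q[:,2]>.179)&(q[:,2]<.189)&(np.hypot(q[:,0]-.583,q[:,1]+.085)<.03)]
print(len(k),k.min(0),k.max(0),np.median(k[:,2]))"
```

```text
time: 8.8
eef_pos: [0.5812, -0.0843, 0.1922]
tcp_rot: [0.91, -0.415, -0.003, 0.0]
contact_force: [-0.3, -0.4, -0.7]
opening: -0.003
finger_force: 0.0
time: 9.1
eef_pos: [0.5838, -0.0851, 0.1965]
tcp_rot: [0.91, -0.415, 0.001, -0.0]
contact_force: [-0.1, 0.5, -0.4]
opening: 0.001
finger_force: 0.0
[-0.1  0.7 12.5] turn None
[array([-0.08,  0.47, -0.44])]
2116 [ 0.56876231 -0.10394357  0.17900011] [ 0.60110347 -0.07205735  0.18563343] 0.18381584598234826
```

```bash
python3 -m crank '[[[0,0,2],0,255],[[0,0,4],0,255],[[0,0,6],0,255],[[0,0,8],0,255],[[0,0,9],0,255],[[0,0,10],0,255],[[0,0,10],0,255]]'; python3 -m crank '[[[0,0,0.5],0,255],[[0,0,1],0,255],[[0,0,1.5],0,255],[[0,0,2],0,255],[[0,0,2],0,255]]';python3 -m crank '[[[0,0,0.5],0,255],[[0,0,1],0,255],[[0,0,1.5],0,255],[[0,0,2],0,255],[[0,0,2],0,255]]';python3 -m crank '[[[0,0,0.5],0,255],[[0,0,1],0,255],[[0,0,1.5],0,255],[[0,0,2],0,255],[[0,0,2],0,255]]'
```

```text
time: 9.9
eef_pos: [0.5835, -0.0848, 0.1851]
tcp_rot: [0.91, -0.415, -0.0, 0.0]
contact_force: [-1.2, -0.9, 0.1]
opening: -0.001
finger_force: 0.0
time: 10.4
eef_pos: [0.5836, -0.0848, 0.1835]
tcp_rot: [0.91, -0.415, 0.0, -0.0]
contact_force: [1.6, 0.4, 0.6]
opening: -0.002
finger_force: 0.4
time: 10.9
eef_pos: [0.5836, -0.0848, 0.1813]
tcp_rot: [0.91, -0.415, 0.0, -0.0]
contact_force: [0.1, 0.6, 1.3]
opening: 0.002
finger_force: 0.5
time: 11.4
eef_pos: [0.5836, -0.0849, 0.1793]
tcp_rot: [0.91, -0.415, 0.0, -0.0]
contact_force: [0.3, -0.1, 1.2]
opening: 0.0
finger_force: 0.6
```

```bash
for i in 1; do python3 -m crank '[[[0,0,0.3],0,255],[[0,0,0.5],0,255],[[0,0,0.5],0,255]]'|grep -E 'pos|con';done; python3 -m crank '[[[0,0,0.3],0,255],[[0,0,0.5],0,255],[[0,0,0.5],0,255]]'|grep -E 'pos|con'; python3 -c "
from h import *
print(get_state()['finger_force'],get_state()['joint_efforts'].round(2))"
```

```text
eef_pos: [0.5836, -0.0848, 0.1788]
contact_force: [0.3, 0.5, 1.4]
eef_pos: [0.5836, -0.0848, 0.1783]
contact_force: [-0.7, 0.4, 1.6]
0.7049018796533346 [-0.000e+00 -3.295e+01 -2.699e+01 -1.000e-02  6.000e-02  0.000e+00]
```

```bash
python3 -m crank '[[[0,0,0.3],0,255],[[0,0,0.5],0,255],[[0,0,0.5],0,255]]'|grep -E 'pos|for'; python3 -m crank '[[[0,0,0.3],0,255],[[0,0,0.5],0,255],[[0,0,0.5],0,255]]'|grep -E 'pos|for'
```

```text
eef_pos: [0.5836, -0.0849, 0.1779]
contact_force: [0.4, 0.3, 1.0]
finger_force: 1.0
eef_pos: [0.5836, -0.0848, 0.1777]
contact_force: [-1.4, -0.1, 3.4]
finger_force: 2.0
```

```bash
python3 -m crank '[[[0,0,0.3],0,255],[[0,0,0.5],0,255],[[0,0,0.5],0,255]]'|grep -E 'pos|for'; python3 -m crank '[[[0,0,0.3],0,255],[[0,0,0.5],0,255],[[0,0,0.5],0,255]]'|grep -E 'pos|for'
```

```text
eef_pos: [0.5837, -0.0849, 0.1776]
contact_force: [-1.5, -0.0, 6.7]
finger_force: 2.8
eef_pos: [0.5837, -0.0849, 0.1775]
contact_force: [-2.2, -0.3, 7.0]
finger_force: 3.5
```

First stop felt at z ≈ 0.1776 m, with about 7 N. I'll ease off slightly and pause there.

```bash
python3 -m crank '[[[0,0,-0.3],0,255],[[0,0,-0.3],0,255],[[0,0,-0.3],0,255],[[0,0,-0.3],0,255],[[0,0,-0.3],0,255],[[0,0,-0.3],0,255]]'|grep -E 'pos|for';python3 -m crank '[[[0,0,0],0,255],[[0,0,0],0,255],[[0,0,0],0,255],[[0,0,0],0,255],[[0,0,0],0,255],[[0,0,0],0,255]]'
```

```text
eef_pos: [0.5837, -0.0849, 0.1776]
contact_force: [-2.4, 0.3, 7.2]
finger_force: 3.1
time: 14.4
eef_pos: [0.5837, -0.0848, 0.1776]
tcp_rot: [0.91, -0.415, 0.0, 0.0]
contact_force: [-2.6, 0.6, 5.5]
opening: 0.005
finger_force: 3.1
```

```bash
python3 -m crank '[[[0,0,0.3],0,255],[[0,0,0.6],0,255],[[0,0,0.9],0,255],[[0,0,1.2],0,255],[[0,0,1.5],0,255],[[0,0,1.8],0,255],[[0,0,2.1],0,255],[[0,0,2.4],0,255],[[0,0,2.7],0,255],[[0,0,3],0,255]]'|grep -E 'pos|for'; python3 -m crank '[[[0,0,0.3],0,255],[[0,0,0.6],0,255],[[0,0,0.9],0,255],[[0,0,1.2],0,255],[[0,0,1.5],0,255],[[0,0,1.8],0,255],[[0,0,2],0,255],[[0,0,2],0,255]]'|grep -E 'pos|for'
```

```text
eef_pos: [0.5838, -0.0849, 0.1755]
contact_force: [-3.4, 1.2, 9.2]
finger_force: 4.7
eef_pos: [0.5838, -0.0849, 0.1738]
contact_force: [-4.5, 1.0, 10.0]
finger_force: 5.3
```

```bash
python3 -m crank '[[[0,0,0.3],0,255],[[0,0,0.6],0,255],[[0,0,0.9],0,255],[[0,0,1.2],0,255],[[0,0,1.5],0,255],[[0,0,1.8],0,255],[[0,0,2],0,255],[[0,0,2],0,255]]'|grep -E 'pos|for'; python3 -m crank '[[[0,0,0.3],0,255],[[0,0,0.6],0,255],[[0,0,0.8],0,255],[[0,0,0.8],0,255]]'|grep -E 'pos|for'
```

```text
eef_pos: [0.5838, -0.0849, 0.1722]
contact_force: [-3.9, 1.0, 12.0]
finger_force: 5.9
eef_pos: [0.5838, -0.0849, 0.1716]
contact_force: [-4.2, 1.9, 12.4]
finger_force: 6.2
```

```bash
python3 -m crank '[[[0,0,0.2],0,255],[[0,0,0.4],0,255],[[0,0,0.5],0,255],[[0,0,0.5],0,255]]'|grep -E 'pos|for'; python3 -m crank '[[[0,0,0.2],0,255],[[0,0,0.4],0,255],[[0,0,0.5],0,255],[[0,0,0.5],0,255]]'|grep -E 'pos|for'
```

```text
eef_pos: [0.5838, -0.0849, 0.1712]
contact_force: [-4.9, 1.0, 13.3]
finger_force: 6.4
eef_pos: [0.5839, -0.0849, 0.1712]
contact_force: [-6.4, 2.2, 14.4]
finger_force: 7.2
```

z has stalled at 0.1712 m while the force keeps rising. One small step will confirm the second stop, then I'll release slowly.

```bash
python3 -m crank '[[[0,0,0.2],0,255],[[0,0,0.4],0,255],[[0,0,0.5],0,255],[[0,0,0.5],0,255],[[0,0,0.5],0,255]]'|grep -E 'pos|for'
```

```text
eef_pos: [0.5839, -0.0849, 0.1711]
contact_force: [-6.2, 1.4, 15.6]
finger_force: 7.9
```

Second stop confirmed at about 16 N with no further travel. Now I let the plunger up and withdraw.

```bash
python3 -m crank '[[[0,0,-1],0,255],[[0,0,-2],0,255],[[0,0,-3.5],0,255],[[0,0,-5],0,255],[[0,0,-7],0,255],[[0,0,-9],0,255],[[0,0,-11],0,255],[[0,0,-13],0,255],[[0,0,-15],0,255],[[0,0,-18],0,255]]'|grep -E 'pos|for'; python3 -m crank '[[[0,0,-5],0,255],[[0,0,-15],0,255],[[0,0,-30],0,255],[[0,0,-50],0,255],[[-20,32,-60],0,255],[[-45,72,-60],0,255],[[-70,113,-60],0,255],[[-95,155,-60],0,255],[[-110,180,-60],0,255],[[-120,195,-60],0,255]]'; python3 -m crank '[[[0,0,0],0,255],[[0,0,0],0,255],[[0,0,0],0,255]]'|grep -E 'pos|for';  python3 - <<'E'
from h import *
c=grab('top','top7'); q=cloud(c)[180:280,300:420].reshape(-1,3); k=q[(q[:,2]>.16)&(q[:,2]<.2)]; print(len(k),np.median(k[:,2]))
k=cloud(load('top0'))[180:280,300:420].reshape(-1,3); k=k[(k[:,2]>.16)&(k[:,2]<.2)]; print(len(k),np.median(k[:,2]))
a=[cv2.resize(load(n)['frame'][190:270,310:410],(400,320),interpolation=2) for n in('top5','top7')]
cv2.imwrite('pics/cmp7.png',np.hstack(a)); print(get_state()['time'])
E
```

```text
eef_pos: [0.5832, -0.0847, 0.1847]
contact_force: [-0.7, 0.3, -0.3]
finger_force: 0.0
time: 20.7
eef_pos: [0.356, -0.1223, 0.2465]
tcp_rot: [0.91, -0.415, 0.001, 0.0]
contact_force: [-0.4, -0.2, 0.8]
opening: -0.002
finger_force: 0.0
eef_pos: [0.3585, -0.1222, 0.2461]
contact_force: [0.4, 1.1, 0.7]
finger_force: 0.0
164 0.1834187022177064
165 0.18307296961362418
21.05
```

View pics/cmp7.png

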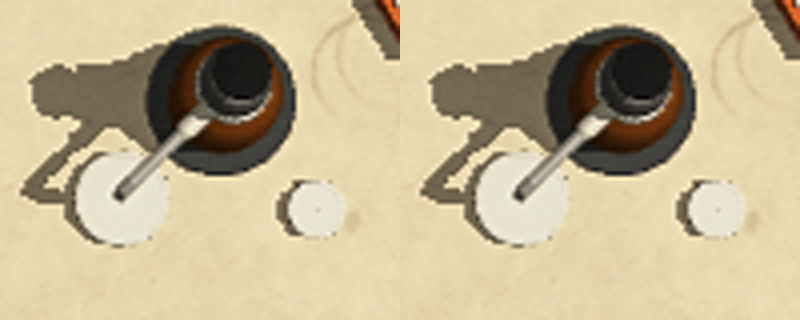

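Before and after the press, the tube end is at (119,193) and (519,193), i.e. in the same place over the dish's middle. The knob is back at full height, the dishes are unmoved, and the robot is clear. I'm handing it in.

```bash
python3 -c "
from plant import ctrl
print(ctrl.sign_off())"
```

```text
the job is handed in; nothing more can be done
None
```

The job is handed in at about 21 s: the outlet sits within about 3 mm of the large dish's middle, and the plunger was pressed to the first stop (about 6–7 N), held there for over 1 s, pressed slowly to the second stop (about 16 N) and let fully up, with the dishes unmoved.

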